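Gauge a window pivot pin in the go / no-go snap gauge and rack it as passed

ROBOT

A 6-joint arm with a two-finger parallel gripper is mounted at the origin on the work surface. World frame = base frame: x ahead of the robot, y to its left, z up, the work surface at z = 0. Lengths are in m, angles in rad, forces in N, time in s.
With the tool pointing down it reaches from about 0.25 to 0.725 m from the base axis. Payload 4 kg.
Tool frame: the origin (TCP) lies midway between the tips of the shut fingers; the grasp point (between the pads) lies 19 mm behind it; z points along the fingers, y is the line along which they close (so a half turn about z gives the same grasp; the last joint's range is limited). The gripper opens to 85 mm and grips with 20 to 120 N. Pads are 22 mm wide; open, the fingers measure 114 mm over their backs; the gripper's body (76 mm by 85 mm) begins 54 mm behind the grasp point. The pads swing forward as they close: fully open they stand 13 mm farther back than shut.
Start: joints at [-1.129, 0.241, 0.005, 1.335, 0, 1.571], TCP at [0.214, -0.452, 0.203] pointing down, gripper open.
Joint ranges: [-2.72, 2.72], [-1.05, 1.87], [-1.09, 1.28], [-1.99, 2.15], [-1.42, 1.44], [-3.14, 3.14]. Speed limits (rad/s): [2.79, 2.79, 3.14, 3.14, 3.14, 3.14].

INTERFACE

Orientations are given as a unit quaternion [x, y, z, w].
In Python, from workcell import bot gives the robot as it stands.
- The arm moves only by the tool move_arm, never from a script. Its argument "motion" is a list of rows, each an object of numbers: "x", "y", "z": the shift along the tool's x, y, z in cm; "yaw": the turn about the tool's z in degrees. A call has 1 to 20 rows; each row is the pose to reach, as a shift and turn from the pose commanded when the call began, along the tool's axes at that moment; what a row does not reach only later rows make up. A row lasts 1/8 s, in which the tool goes at most 62.5 mm and 10.7 degrees, less where a joint would pass 70% of its speed; a pose out of reach is approached as far as the arm can. A call with a gripper value outside its range is refused whole. "gripper" is the opening, from -1 (shut) to 1 (fully open), set as the call begins (left out, the last holds). The fingers move at their own pace and stop on an object; the grip force is fixed at half the most. Time passes only in rows, so rows that repeat a pose let the fingers close. It gives the time, the measured TCP pose, the force, the opening and the grip force at its end, in the units of the state.
- bot.get_obs(): the state, without advancing time (a new reading comes with each control period).
- bot.camera(name): name is "scene" or "top" or "wrist"; returns the picture (400x640x3 uint8, blue, green, red); there is no depth.
- bot.camera_model(name): a dict with "K" (3x3 intrinsics, pixels), "world_from_camera" (4x4, takes a point from camera to world coordinates). Camera axes: x right, y down, z forward; pixel columns grow to the right and rows downward; lengths in m; the calibration is good to about 2 mm. A picture is of the moment at which its call begins: read the wrist's pose just before it. camera_model takes no time and is no camera call; for the wrist camera it gives the pose at the moment of the call.
- bot.job_done(): hands the job in; it is judged then, once.
Trained networks look in the newest picture that a camera, given by its name, has taken for a name from the list of things; names that differ only in an ending like _2 or _b are one class to them, and where a whole thing is asked for, a point or a joint stands for the part that bears it (a point fixed in the world has none). Each returns a list of dicts, best first, with "score" (0 to 1); they miss things now and then, are a little off and sometimes report something else, mostly with a low value. They report only what shows in the picture. A call takes as long as a camera call. They do not tell look-alikes from the thing itself.
- bot.cut_out(camera, name): "mask" (400x640 bool, what is visible of it) and "centre" ([row, column] in pixels, amid what is visible of it).
The state is a dict: "clock": time; "joint_pos": joint angles; "joint_vel": joint speeds; "tau": joint torques, N m; "eef_pos": TCP position; "tool_rot": TCP orientation; "ft_force": force on the tool from outside, world axes, zero at the start; "ft_torque": the same for the moment, N m; "grip_width": finger opening in m; "grasp_force": force on a finger pad.
Only numpy, scipy, OpenCV 4.12 (cv2) and the standard library are available. Lean on these libraries where they do the work, as an engineer would, in place of code of your own. Each camera call takes 0.05 s, during which the arm holds its last target. There are 200 camera calls.

TASK

Gauge the bronze pivot pin that stands in the bare-wood block: holding it upright by its square head, slide its shank into the open mouth of the snap gauge, through the gap at the green go anvil and on until the red no-go anvil stops it, and keep it pressed there for about a second with light finger pressure (about 5 N), never forcing the pin in the gauge (12 N is too much) nor letting it lean more than 4 degrees. Then take it out of the gauge and stand it, lowered fully home and not dropped, in the free hole of the green block beside the pins already passed, leaving everything else where it is.

Things in the scene. Friction and masses are not known exactly. Their poses are not given: they have to be found in the camera images.
- pin: The pin to be gauged: solid bronze, 220 g (+-20 %), standing upright in the bare-wood block. Round shank 16 mm thick, 65 mm long (foot chamfered 2 mm), under a square head 24 x 24 x 26 mm tall; 91 mm long in all. Origin at the centre of the foot, z along the pin to the head, x and y square to the head's flats. At the start the foot is 10 mm, the head 75 to 101 mm above the table.
- pin_head (a point): Centre of the pin's square head, 78 mm above its foot: the place to grip it.
- pin_gauged (a point): Point on the pin's axis 35 mm above its foot, 43 mm below the head's centre: the part of the shank to bring level with the gauge's anvils (65 mm above the table, foot then at 30 mm).
- gauge: Snap gauge: grey C-shaped frame 104 x 78 mm, lying level on a fixed blue stand, its throat open to -x. Origin on the table below the middle of the go gap; the pin is slid in along +x, y = 0 is the middle of the go gap. Frame 56 to 74 mm above the table (77 mm on the black grip plates at its back); stand base below it 14 mm high. Anvil faces upright, 58 to 72 mm above the table.
- fixed_anvil (a point): Middle of the lead-in part of the long fixed steel anvil, at gauge x = -20, y = +8.5 mm, 65 mm high. Its flat face (y = +8.5) runs from x = -26 to +60 mm, with a rounded nose to x = -30. Ahead of the go anvil (x below -14) the throat is open to -y, so the pin can be brought up here and moved to +y until it touches: this finds the gap more truly than the readings.
- go_anvil: Green go anvil, fixed, facing the fixed anvil from x = -6 to +6 mm of the gauge, face at y = -8.5 mm, edges rounded 3 mm: go gap 17 mm wide, 0.5 mm room on each side of a 16 mm pin. Origin and axes are those of the gauge.
- nogo_anvil: Red no-go anvil, 12 mm along x, face at y = -4.5 mm of the gauge: a 13 mm gap, which stops the pin. Its carriage is clamped anywhere in an 18 mm slot (room for thicker pins), so the pin's axis is stopped somewhere from x = +19 to +38 mm: the reading (origin and axes of the gauge) does not show where; feel for it. Pushing on, force rises by 3 N or more per mm.
- go_gap (a point): Centre of the go gap, 65 mm above the table.
- wait_block: Bare-wood block 110 x 48 x 50 mm, fixed, with two 18 mm holes 40 mm deep in a row along its x at -27.5 and +27.5 mm; the pin stands in the first, the other is empty. Origin at the centre of its underside.
- pass_block: Green block 165 x 48 x 50 mm, fixed, for passed pins: three 18 mm holes (1 mm room all round a pin, mouths chamfered by 2 mm), 40 mm deep, in a row along its x at -55, 0 and +55 mm. The first two hold passed pins, the one at +55 mm is free. Origin at the centre of its underside.
- free_hole (a point): Centre of the floor of the green block's free hole, 10 mm above the table and 40 mm below the hole's mouth. A seated pin has its foot here. Its axes are those of the block.
- passed_a: A pin like the one to be gauged, already passed, standing in the green block's hole at -55 mm. Leave it.
- passed_b: A second passed pin, in the green block's middle hole, 55 mm from the free hole. Leave it.
- hammer: Hammer lying on the table, bystander.
- putty_knife: Flat putty knife lying on the table, bystander.
- flux_jar: Jar 60 mm wide and 80 mm tall, bystander.
- setting_master: The gauge's setting master: small steel stub, 16 mm in diameter on a 40 mm round foot, 45 mm tall, bystander.
- nail_tray: Orange tray of glazing nails, 110 x 80 x 28 mm, bystander.
- tape: Blue roll of tape, 90 mm wide and 24 mm tall, bystander.
Things that resemble listed ones, but are neither listed nor needed, are in the scene too. What is shaped like the pin but turquoise is not meant.

How it is judged:
On the way, in this order (a step that is already met when the one before it is completed fails the run):
1. the upright pin's shank is in the go gap (y of pin_gauged in the frame of gauge between -0.004 and 0.004 m and z of pin_gauged in the frame of gauge between 0.035 and 0.09 m and angle between pin's own z axis and vertical below 0.12 rad and x of pin_gauged in the frame of gauge between -0.006 and 0.006 m), for 0.04 s.
2. the pin has come wholly through the go gap (axis more than 14 mm past its middle) (y of pin_gauged in the frame of gauge between -0.004 and 0.004 m and z of pin_gauged in the frame of gauge between 0.035 and 0.09 m and angle between pin's own z axis and vertical below 0.12 rad and x of pin_gauged in the frame of gauge above 0.014 m), for 0.05 s.
3. the no-go anvil stops the pin: it is pressed there with more than 3 N for 0.5 s (y of pin_gauged in the frame of gauge between -0.004 and 0.004 m and z of pin_gauged in the frame of gauge between 0.035 and 0.09 m and angle between pin's own z axis and vertical below 0.12 rad and x of pin_gauged in the frame of gauge between 0.016 and 0.041 m and contact force between pin and nogo_anvil above 3 N), for 0.5 s.
At the end, for the whole second after the job is handed in: the pin stands upright (within 0.1 rad), released and at rest in the free hole of the green block, its foot on the hole's floor (within 3 mm) and on the hole's axis (within 3 mm) (horizontal distance between pin and free_hole below 0.003 m and z of pin in the frame of free_hole below 0.003 m and angle between pin's own z axis and vertical below 0.1 rad and linear speed of pin below 0.02 m/s); the robot touches nothing.
It fails at once if the pin is forced: more than 12 N between pin and gauge, or it is driven into the no-go gap (contact force between pin and gauge above 12 N or (y of pin_gauged in the frame of gauge between -0.004 and 0.004 m and z of pin_gauged in the frame of gauge between 0.035 and 0.09 m and x of pin_gauged in the frame of gauge above 0.045 m)).
It fails at once if the pin tilts by more than 0.07 rad (4 degrees) in the gauge's throat, which spoils the reading (y of pin_gauged in the frame of gauge between -0.012 and 0.012 m and z of pin_gauged in the frame of gauge below 0.09 m and x of pin_gauged in the frame of gauge between -0.01 and 0.052 m and angle between pin's own z axis and vertical above 0.07 rad).
It fails at once if the pin is dropped: let go over the green block with its foot more than 10 mm above the hole's floor (horizontal distance between pin and free_hole below 0.03 m and z of pin in the frame of free_hole above 0.01 m and contact force between the fingers and pin below 0.2 N).
It fails at once if a passed pin is moved by more than 10 mm (distance of any of passed_a, passed_b from where it was at the start of the episode above 0.01 m).
It fails at once if a bystander is moved by more than 20 mm (distance of any of hammer, putty_knife, flux_jar, setting_master, nail_tray, tape from where it was at the start of the episode above 0.02 m).
It also fails if it takes over 61 s, if anything falls off the work surface, if the arm or the gripper's body presses on something with over 40 N, if the wrist force passes 120 N, or if a joint passes its speed limit or range.

## Working session

There is one attempt and no reset: what is moved stays moved. The work goes in short steps, Python scripts to look and compute and a tool call to move; the robot and the scene stay as the last step left them, time stands still between calls to the robot, and variables do not carry over. Pictures are saved under pics/ and viewed, at most 10 in all, crops included, and the job is handed in when it is done.

Besides the shell and the picture viewer there is one more tool, called after "Emit:" by a JSON object that holds its "name" and its "arguments", one argument or row to a line. move_arm: Moves the arm, as the interface text tells. Its arguments: {"type":"object","properties":{"motion":{"type":"array"},"gripper":{"type":"number"}},"required":["motion"]}

```bash
mkdir -p pics; ls
python3 - <<'E'
from workcell import bot
import cv2,numpy as np
o=bot.get_obs();print({k:np.round(v,3) for k,v in o.items()})
for c in('top','scene'):
    cv2.imwrite(f'pics/{c}0.png',bot.camera(c)); m=bot.camera_model(c);print(c,np.round(m['K'],1).tolist(),np.round(m['world_from_camera'],3).tolist())
for n in('pin','gauge','go_anvil','nogo_anvil','fixed_anvil','wait_block','pass_block'):
    for d in bot.cut_out('top',n)[:3]: print(n,round(d['score'],2),np.round(d['centre'],1),d['mask'].sum())
E
```

```text
pics
{'clock': np.float64(0.0), 'joint_pos': array([-1.129,  0.241,  0.004,  1.335, -0.   ,  1.571]), 'joint_vel': array([ 0.001, -0.   , -0.001,  0.001, -0.001,  0.001]), 'tau': array([-0.0000e+00, -3.7232e+01,  2.5241e+01,  1.7000e-02, -0.0000e+00,
       -0.0000e+00]), 'eef_pos': array([ 0.213, -0.451,  0.202]), 'tool_rot': array([ 0.976,  0.219, -0.   , -0.001]), 'ft_force': array([-0.847, -0.12 ,  0.755]), 'ft_torque': array([-0.007,  0.018, -0.042]), 'grasp_force': np.float64(0.0), 'grip_width': np.float64(0.085)}
top [[504.3, 0.0, 317.7], [0.0, 504.3, 205.5], [0.0, 0.0, 1.0]] [[0.019, -0.991, 0.135, 0.28], [-1.0, -0.019, -0.0, -0.013], [0.003, -0.135, -0.991, 1.878], [0.0, 0.0, 0.0, 1.0]]
scene [[411.7, 0.0, 324.8], [0.0, 411.7, 197.5], [0.0, 0.0, 1.0]] [[-0.072, 0.786, -0.614, 1.205], [0.997, 0.052, -0.05, 0.039], [-0.008, -0.616, -0.788, 0.975], [0.0, 0.0, 0.0, 1.0]]
pin 0.56 [205.5 381.2] 38
gauge 0.72 [186.2 320.2] 1031
fixed_anvil 0.84 [189.3 320.7] 999
wait_block 0.7 [202.7 375.3] 415
pass_block 0.57 [198.  237.1] 628
```

View pics/top0.png

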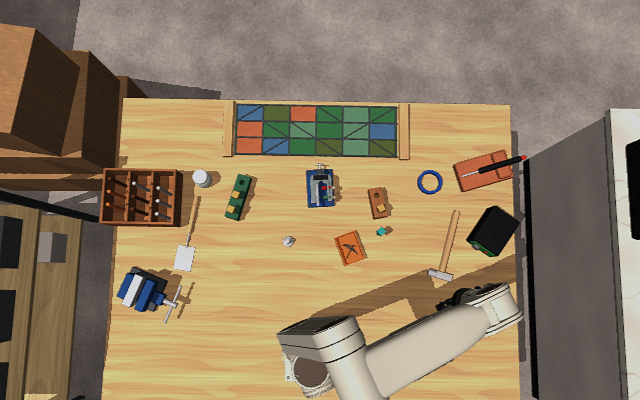

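View pics/scene0.png

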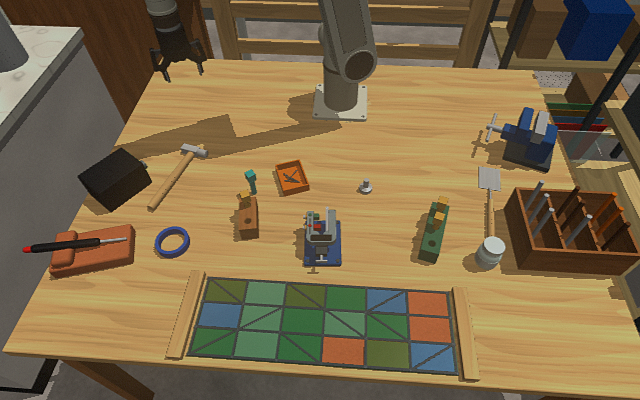

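The top view shows the bare-wood block near (376,203) with the pin at about (381,207), the gauge near (320,188) and the green block near (238,198). The free hole is at the upper end, about (244,182). A turquoise look-alike stands at (382,231). The scene view agrees.

```bash
cat > h.py <<'E'
from workcell import bot
import cv2,numpy as np
from scipy.spatial.transform import Rotation as R
def w(m,px,z):  # pixels (col,row) -> world xy at height z
    K=m['K'];T=m['world_from_camera']
    p=np.atleast_2d(px).astype(float)
    d=np.c_[(p[:,0]-K[0][2])/K[0][0],(p[:,1]-K[1][2])/K[1][1],np.ones(len(p))]@T[:3,:3].T
    return (T[:3,3]+d*((z-T[2,3])/d[:,2])[:,None])[:,:2]
def pj(m,P):
    T=np.linalg.inv(m['world_from_camera']);c=np.atleast_2d(P)@T[:3,:3].T+T[:3,3]
    q=c@np.array(m['K']).T;return q[:,:2]/q[:,2:]
def shift(x,y,z): # TCP target world -> tool shift cm
    o=bot.get_obs();r=R.from_quat(o['tool_rot']);return np.round(r.inv().apply(np.array([x,y,z])-o['eef_pos'])*100,2), np.round(r.as_matrix(),3).tolist()
E
python3 - <<'E'
from h import *
bot.camera('top');m=bot.camera_model('top')
for n,z in(('pin',.1),('gauge',.065),('wait_block',.05),('pass_block',.05)):
    d=bot.cut_out('top',n)[0];r=cv2.minAreaRect(np.argwhere(d['mask'])[:,::-1].astype(np.float32))
    b=w(m,cv2.boxPoints(r),z);print(n,w(m,[r[0]],z).round(3),b.round(3).tolist())
for p,z in(((381,205),.09),((244,180),.05),((238,197),.05)):print(p,w(m,[p],z))
mw=bot.camera_model('wrist');o=bot.get_obs()
T=np.eye(4);T[:3,:3]=R.from_quat(o['tool_rot']).as_matrix();T[:3,3]=o['eef_pos']
print((np.linalg.inv(T)@mw['world_from_camera']).round(3),mw['K'])
print(shift(.3,-.1,.3))
E
```

```text
pin [[ 0.436 -0.235]] [[0.45, -0.221], [0.451, -0.25], [0.422, -0.25], [0.422, -0.221]]
gauge [[ 0.603 -0.019]] [[0.678, 0.037], [0.686, -0.063], [0.529, -0.075], [0.521, 0.024]]
wait_block [[ 0.544 -0.23 ]] [[0.595, -0.192], [0.606, -0.249], [0.493, -0.268], [0.482, -0.211]]
pass_block [[0.555 0.28 ]] [[0.481, 0.329], [0.646, 0.288], [0.63, 0.231], [0.465, 0.273]]
(381, 205) [[ 0.53066002 -0.24002657]]
(244, 180) [[0.6195951  0.25975134]]
(238, 197) [[0.55586554 0.27929676]]
[[ 0.    -0.958 -0.287  0.072]
 [ 1.    -0.     0.     0.   ]
 [-0.    -0.287  0.958 -0.172]
 [ 0.     0.     0.     1.   ]] [[290.97473629   0.         319.9721639 ]
 [  0.         290.97473629 200.32250368]
 [  0.           0.           1.        ]]
(array([ 22.84, -28.13,  -9.75]), [[0.904, 0.428, 0.0], [0.428, -0.904, -0.0], [0.0, 0.0, -1.0]])
```

Emit:
{"name": "move_arm", "arguments": {
  "motion": [
    {"x": 5, "y": -1, "z": -1, "yaw": 4},
    {"x": 11, "y": -2.3, "z": -2, "yaw": 8},
    {"x": 17, "y": -3.5, "z": -2, "yaw": 12},
    {"x": 23, "y": -4.7, "z": -2, "yaw": 16},
    {"x": 29, "y": -6, "z": -2, "yaw": 16},
    {"x": 35, "y": -7.2, "z": -2, "yaw": 16},
    {"x": 35, "y": -7.2, "z": -2, "yaw": 16},
    {"x": 35, "y": -7.2, "z": -2, "yaw": 16},
    {"x": 35, "y": -7.2, "z": -2, "yaw": 16}
  ]
}}

```text
clock: 1.82
eef_pos: [0.4984, -0.2382, 0.2226]
tool_rot: [0.997, 0.08, -0.0, 0.0]
ft_force: [0.3, -0.8, 0.8]
grip_width: 0.0852
grasp_force: 0.0
```

```bash
cat > look.py <<'E'
from h import *
import sys
mw=bot.camera_model('wrist');im=bot.camera('wrist');tag=sys.argv[1]
cv2.imwrite(f'pics/{tag}.png',im);np.savez(f'{tag}.npz',K=mw['K'],world_from_camera=mw['world_from_camera'])
for a in sys.argv[2:]:
    n,z=a.split(':')
    for d in bot.cut_out('wrist',n)[:2]:
        r=cv2.minAreaRect(np.argwhere(d['mask'])[:,::-1].astype(np.float32))
        b=w(mw,cv2.boxPoints(r),float(z));print(n,round(d['score'],2),d['centre'],np.round(r[0]),'world',w(mw,[r[0]],float(z)).round(4).tolist(),b.round(3).tolist())
o=bot.get_obs();print(o['clock'],o['eef_pos'].round(4),R.from_quat(o['tool_rot']).as_matrix().round(3).tolist())
E
python3 look.py w1 pin:.101 wait_block:.05
```

```text
pin 0.97 [167.5, 322.3] [323. 162.] world [[0.5231, -0.2377]] [[0.528, -0.221], [0.54, -0.242], [0.518, -0.255], [0.505, -0.234]]
pin 0.86 [225.7, 314.2] [311. 226.] world [[0.4533, -0.2366]] [[0.466, -0.215], [0.48, -0.239], [0.44, -0.259], [0.426, -0.234]]
wait_block 0.69 [122.3, 320.3] [322. 131.] world [[0.5509, -0.2326]] [[0.598, -0.199], [0.607, -0.246], [0.5, -0.269], [0.489, -0.218]]
1.975 [ 0.4986 -0.2383  0.2228] [[0.987, 0.16, 0.0], [0.16, -0.987, -0.0], [0.0, 0.0, -1.0]]
```

View pics/w1.png

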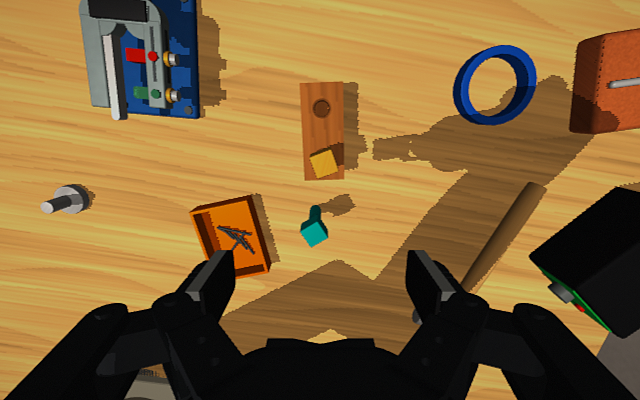

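The wrist view shows the pin's gold head at (323,162) in the wood block, turned relative to the gripper, with the turquoise look-alike at (314,232). The gauge at (145,60) has its throat open toward the robot. I'll take the yaw from the head's top face.

Run:
```python
from h import *
m=np.load('w1.npz');im=cv2.imread('pics/w1.png')[140:185,300:350]
h=cv2.cvtColor(im,cv2.COLOR_BGR2HSV);print(h[22,23],h[22,30],h[32,20],h[36,25])
mk=((h[...,2]>200)&(h[...,1]>110)&(h[...,0]>17)&(h[...,0]<32)).astype(np.uint8)
n,l,s,c=cv2.connectedComponentsWithStats(mk);i=1+s[1:,4].argmax();print(s[i],c[i]+[300,140])
p=np.argwhere(l==i)[:,::-1]+[300,140]
b=w(m,p,.101);r=cv2.minAreaRect((b*1000).astype(np.float32));print(r,b.mean(0))
print(shift(.523,-.238,.12))
```

```text
[ 20 210 210] [ 20 210 211] [ 20 209 210] [ 12 203 136]
[ 10  10  27  28 472] [323.47457627 163.59322034]
((521.83935546875, -238.59219360351562), (22.542020797729492, 21.961076736450195), 29.25408935546875) [ 0.5219649  -0.23847858]
(array([ 2.41,  0.36, 10.28]), [[0.987, 0.16, 0.0], [0.16, -0.987, -0.0], [0.0, 0.0, -1.0]])
```

Emit:
{"name": "move_arm", "arguments": {
  "motion": [
    {"x": 1.2, "y": 0.2, "z": 3, "yaw": -8},
    {"x": 2.3, "y": 0.4, "z": 7, "yaw": -16},
    {"x": 2.3, "y": 0.4, "z": 10, "yaw": -20},
    {"x": 2.3, "y": 0.4, "z": 12, "yaw": -20},
    {"x": 2.3, "y": 0.4, "z": 14, "yaw": -20},
    {"x": 2.3, "y": 0.4, "z": 15.4, "yaw": -20},
    {"x": 2.3, "y": 0.4, "z": 15.4, "yaw": -20},
    {"x": 2.3, "y": 0.4, "z": 15.4, "yaw": -20}
  ]
}}

```text
clock: 2.98
eef_pos: [0.5232, -0.2379, 0.0694]
tool_rot: [0.968, 0.253, 0.001, 0.0]
ft_force: [-0.0, -0.5, -0.2]
grip_width: 0.0855
grasp_force: 0.0
```

Emit:
{"name": "move_arm", "arguments": {
  "motion": [
    {"z": 0},
    {"z": 0},
    {"z": 0},
    {"z": 0},
    {"z": 0},
    {"z": 0},
    {"z": 0},
    {"z": 0}
  ],
  "gripper": -1
}}

```text
invalid input at $.motion[0]: expected keys x, y, z, yaw
```

```bash
python3 look.py g1 pin:.101; python3 -c "
import cv2;cv2.imwrite('pics/g1c.png',cv2.imread('pics/g1.png'))"
```

```text
pin 0.86 [323.0, 265.9] [271. 318.] world [[0.4747, -0.2332]] [[0.445, -0.221], [0.504, -0.221], [0.503, -0.245], [0.441, -0.247]]
pin 0.72 [249.0, 317.0] [319. 244.] world [[0.5285, -0.2346]] [[0.539, -0.216], [0.549, -0.236], [0.518, -0.254], [0.506, -0.233]]
3.075 [ 0.5235 -0.2379  0.0696] [[0.872, 0.489, 0.002], [0.489, -0.872, -0.001], [0.001, 0.002, -1.0]]
```

View pics/g1.png

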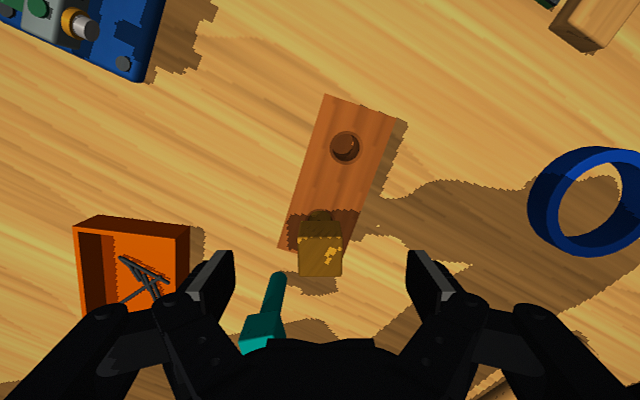

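The pin head is centred at (320,255) between the open fingers and its flats line up with the pads, so I'll close.

Emit:
{"name": "move_arm", "arguments": {
  "motion": [
    {"x": 0, "y": 0, "z": 0, "yaw": 0},
    {"x": 0, "y": 0, "z": 0, "yaw": 0},
    {"x": 0, "y": 0, "z": 0, "yaw": 0},
    {"x": 0, "y": 0, "z": 0, "yaw": 0},
    {"x": 0, "y": 0, "z": 0, "yaw": 0},
    {"x": 0, "y": 0, "z": 0, "yaw": 0},
    {"x": 0, "y": 0, "z": 0, "yaw": 0},
    {"x": 0, "y": 0, "z": 0, "yaw": 0}
  ],
  "gripper": -1
}}

```text
clock: 4.08
eef_pos: [0.523, -0.2376, 0.0689]
tool_rot: [0.967, 0.253, 0.0, 0.0]
ft_force: [-0.7, 0.1, 4.6]
grip_width: 0.0213
grasp_force: 59.0
```

Emit:
{"name": "move_arm", "arguments": {
  "motion": [
    {"x": 0, "y": 0, "z": -1.5, "yaw": 0},
    {"x": 0, "y": 0, "z": -4, "yaw": 0},
    {"x": 0, "y": 0, "z": -7, "yaw": 0},
    {"x": 0, "y": 0, "z": -10, "yaw": 0},
    {"x": 2, "y": -5, "z": -13, "yaw": 8},
    {"x": 4, "y": -10, "z": -13, "yaw": 16},
    {"x": 6, "y": -14, "z": -13, "yaw": 25},
    {"x": 7.2, "y": -17.5, "z": -13, "yaw": 25},
    {"x": 7.2, "y": -17.5, "z": -13, "yaw": 25},
    {"x": 7.2, "y": -17.5, "z": -13, "yaw": 25},
    {"x": 7.2, "y": -17.5, "z": -13, "yaw": 25}
  ]
}}

```text
clock: 5.45
eef_pos: [0.4999, -0.0506, 0.1984]
tool_rot: [0.999, 0.037, -0.0, 0.0]
ft_force: [1.1, -0.1, -2.0]
grip_width: 0.021
grasp_force: 59.4
```

```bash
python3 look.py w2 gauge:.074 fixed_anvil:.072 go_anvil:.072 nogo_anvil:.072 pin:.2; python3 -c "
import cv2;i=cv2.imread('pics/w2.png');print(i.shape);cv2.imwrite('pics/w2c.png',cv2.resize(i[0:240,160:480],None,fx=2.5,fy=2.5,interpolation=cv2.INTER_CUBIC))"
```

```text
gauge 0.91 [75.9, 299.8] [302.  77.] world [[0.6033, -0.0263]] [[0.661, 0.022], [0.671, -0.06], [0.537, -0.081], [0.525, 0.013]]
fixed_anvil 0.79 [75.1, 298.3] [301.  77.] world [[0.6036, -0.0256]] [[0.661, 0.023], [0.671, -0.059], [0.537, -0.081], [0.525, 0.013]]
fixed_anvil 0.3 [92.0, 28.8] [36. 96.] world [[0.5676, 0.2282]] [[0.637, 0.246], [0.642, 0.181], [0.486, 0.207], [0.48, 0.283]]
go_anvil 0.82 [123.0, 326.9] [327. 124.] world [[0.5617, -0.0536]] [[0.567, -0.031], [0.57, -0.075], [0.556, -0.076], [0.553, -0.032]]
nogo_anvil 0.62 [86.3, 319.3] [325.  87.] world [[0.5963, -0.0484]] [[0.588, -0.025], [0.602, -0.025], [0.604, -0.071], [0.591, -0.072]]
pin 0.9 [245.4, 318.6] [319. 238.] world [[0.4966, -0.0507]] [[0.521, -0.036], [0.523, -0.062], [0.47, -0.067], [0.468, -0.039]]
pin 0.8 [246.6, 484.6] [479. 242.] world [[0.5013, -0.1527]] [[0.51, -0.132], [0.522, -0.141], [0.492, -0.174], [0.479, -0.165]]
5.75 [ 0.4998 -0.0501  0.1984] [[0.997, 0.074, -0.0], [0.074, -0.997, -0.0], [-0.0, -0.0, -1.0]]
(400, 640, 3)
```

View pics/w2c.png

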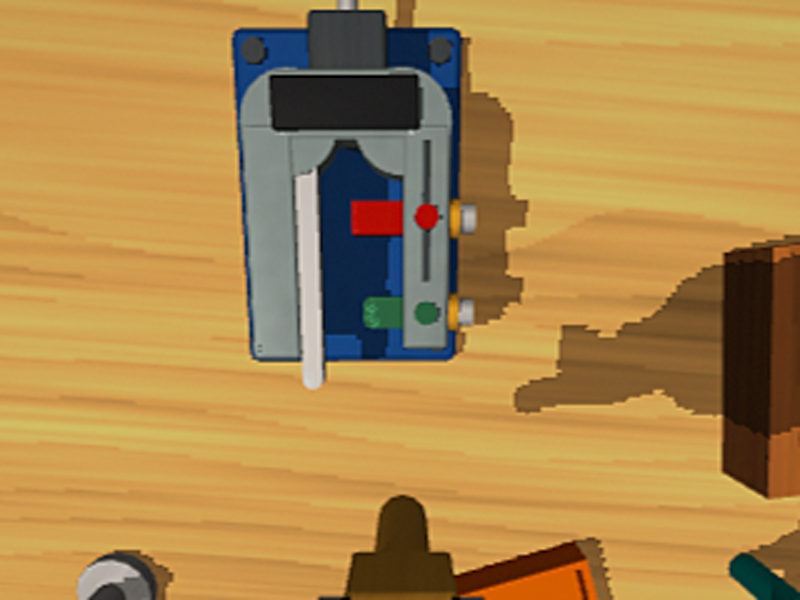

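The crop shows the white fixed anvil, with its inner edge running from about (318,180) to (325,370). The green go anvil's face is at (364,313) and the red no-go face at (351,217). The held pin's shank is at the bottom, near (402,520).

Run:
```python
from h import *
m=np.load('w2.npz');f=lambda c:np.array(c)/2.5+[160,0]
im=cv2.imread('pics/w2.png').astype(int)
# anvil right edge, subpixel: whiteness drop row by row
E=[]
for r in range(76,146,3):
    g=im[r].min(1)[274:300]; k=np.where(g>130)[0]
    if len(k): j=k.max(); E.append((274+j+(g[j]-70)/max(g[j]-g[j+1],1)*0+1,r))
E=np.array(E);print(E[::4].tolist())
P=w(m,E,.072);v=cv2.fitLine((P*1000).astype(np.float32),cv2.DIST_HUBER,0,.01,.01).ravel();v*=np.sign(v[0])
print('anvil yaw',np.degrees(np.arctan2(v[1],v[0])),'pt',v[2:])
u=v[:2];n=np.array([-u[1],u[0]])
h=cv2.cvtColor(im.astype(np.uint8),cv2.COLOR_BGR2HSV)
for nm,lo,hi in(('go',50,75),('no',0,4)):
    mk=(h[...,0]>=lo)&(h[...,0]<=hi)&(h[...,1]>130)&(h[...,2]>70);mk[:, :295]=0;mk[:,322:]=0;mk[:75]=0;mk[135:]=0
    q=w(m,np.argwhere(mk)[:,::-1]+0.0,.072)*1000-v[2:]
    print(nm,mk.sum(),'along',np.percentile(q@u,[2,50,98]),'across',np.percentile(q@n,[1,50,99]))
    print('centre face world',v[2:]+u*np.mean(np.percentile(q@u,[2,98]))+n*-8.5)
# nose tip
print('nose',(w(m,[f((313,389))],.072)[0]*1000-v[2:])@u, 'far end',(w(m,[f((306,170))],.072)[0]*1000-v[2:])@u)
```

```text
[[287.0, 76.0], [287.0, 88.0], [288.0, 100.0], [288.0, 112.0], [289.0, 124.0], [289.0, 136.0]]
anvil yaw 4.4751496 pt [571.7665   -14.543335]
go 177 along [-18.31722235 -12.54050027  -7.7254094 ] across [-31.20145811 -24.25829775 -17.26822066]
centre face world [559.4480889  -24.03343113]
no 259 along [16.37442722 21.79466979 27.15109897] across [-31.34408223 -22.64198755 -13.08661238]
centre face world [594.12612103 -21.31934408]
nose -43.66065003699183 far end 38.61573473091635
```

Emit:
{"name": "move_arm", "arguments": {
  "motion": [
    {"x": 0.9, "y": -0.9, "z": 3, "yaw": -0.2},
    {"x": 1.73, "y": -1.83, "z": 6, "yaw": -0.2},
    {"x": 1.73, "y": -1.83, "z": 9, "yaw": -0.2},
    {"x": 1.73, "y": -1.83, "z": 10.94, "yaw": -0.2},
    {"x": 1.73, "y": -1.83, "z": 10.94, "yaw": -0.2},
    {"x": 1.73, "y": -1.83, "z": 10.94, "yaw": -0.2},
    {"x": 1.73, "y": -1.83, "z": 10.94, "yaw": -0.2}
  ]
}}

```text
clock: 6.62
eef_pos: [0.5168, -0.0302, 0.0904]
tool_rot: [0.999, 0.039, 0.001, 0.0]
ft_force: [-0.2, -0.1, -1.6]
grip_width: 0.021
grasp_force: 59.4
```

```bash
python3 look.py w3 pin:.12;  python3 - <<'E'
from h import *
o=bot.get_obs();print(o['ft_force'],o['ft_torque'])
m=bot.camera_model('wrist')
r=R.from_quat(o['tool_rot']);t=o['eef_pos']
for z in(-.032,.006,.030,.0589): print(z,pj(m,t+r.apply([[0,0,z],[0,.008,z],[0,-.008,z],[-.002,0,z]])).round(1).tolist())
i=cv2.imread('pics/w3.png');cv2.imwrite('pics/w3c.png',cv2.resize(i[60:310,190:450],None,fx=2.3,fy=2.3,interpolation=cv2.INTER_CUBIC))
d=bot.cut_out('wrist','pin')[0]['mask']
for q in range(180,300,8):
    k=np.where(d[q])[0]; print(q,k.min() if len(k) else 0,k.max() if len(k) else 0,end=' | ')
E
```

```text
pin 0.89 [329.1, 577.3] [565. 320.] world [[0.4854, -0.1759]] [[0.501, -0.136], [0.52, -0.145], [0.469, -0.219], [0.445, -0.211]]
pin 0.84 [244.4, 317.9] [320. 238.] world [[0.5259, -0.0298]] [[0.546, -0.017], [0.548, -0.039], [0.504, -0.043], [0.502, -0.02]]
6.725 [ 0.5165 -0.0302  0.0902] [[0.997, 0.079, 0.002], [0.079, -0.997, -0.0], [0.002, 0.0, -1.0]]
[ 0.22842791  0.21831126 -2.75065013] [0.01568998 0.04825554 0.00926638]
-0.032 [[319.0, 255.3], [334.1, 255.3], [304.0, 255.3], [319.0, 258.7]]
0.006 [[319.2, 228.2], [331.4, 228.2], [307.0, 228.2], [319.2, 231.0]]
0.03 [[319.2, 215.8], [330.1, 215.8], [308.4, 215.8], [319.3, 218.4]]
0.0589 [[319.3, 204.0], [328.9, 204.0], [309.7, 204.0], [319.3, 206.3]]
180 0 0 | 188 0 0 | 196 0 0 | 204 0 0 | 212 0 0 | 220 0 0 | 228 0 0 | 236 0 0 | 244 0 0 | 252 0 0 | 260 0 0 | 268 0 0 | 276 0 0 | 284 513 532 | 292 517 543 |
```

View pics/w3c.png

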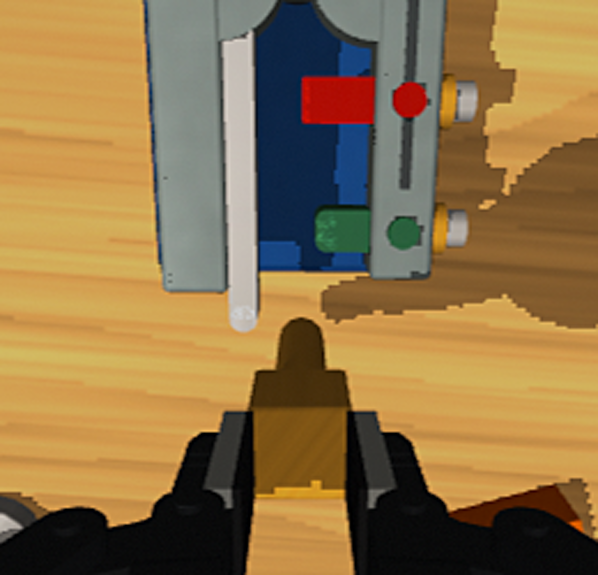

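The crop shows the pin's foot at about (301,320), ahead of and 4–5 mm to the right of the gap's middle line, level with the throat entry. I'll move up beside the fixed anvil and feel for it.

Emit:
{"name": "move_arm", "arguments": {
  "motion": [
    {"x": 1.2, "y": 0, "z": 0.1, "yaw": 0},
    {"x": 2.3, "y": 0, "z": 0.1, "yaw": 0},
    {"x": 2.3, "y": -0.15, "z": 0.1, "yaw": 0},
    {"x": 2.3, "y": -0.3, "z": 0.1, "yaw": 0},
    {"x": 2.3, "y": -0.3, "z": 0.1, "yaw": 0},
    {"x": 2.3, "y": -0.3, "z": 0.1, "yaw": 0},
    {"x": 2.3, "y": -0.3, "z": 0.1, "yaw": 0}
  ]
}}

```text
clock: 7.65
eef_pos: [0.5383, -0.0253, 0.0882]
tool_rot: [0.999, 0.039, 0.0, 0.0]
ft_force: [-0.5, 0.8, -1.8]
grip_width: 0.0214
grasp_force: 59.5
```

Emit:
{"name": "move_arm", "arguments": {
  "motion": [
    {"x": 0, "y": -0.05, "z": 0, "yaw": 0},
    {"x": 0, "y": -0.1, "z": 0, "yaw": 0},
    {"x": 0, "y": -0.1, "z": 0, "yaw": 0},
    {"x": 0, "y": -0.1, "z": 0, "yaw": 0}
  ]
}}

```text
clock: 8.15
eef_pos: [0.5383, -0.0243, 0.0881]
tool_rot: [0.999, 0.039, -0.0, 0.0]
ft_force: [0.6, 0.1, -1.7]
grip_width: 0.0211
grasp_force: 59.5
```

Emit:
{"name": "move_arm", "arguments": {
  "motion": [
    {"x": 0, "y": -0.05, "z": 0, "yaw": 0},
    {"x": 0, "y": -0.05, "z": 0, "yaw": 0},
    {"x": 0, "y": -0.05, "z": 0, "yaw": 0}
  ]
}}

```text
clock: 8.52
eef_pos: [0.5383, -0.0238, 0.0881]
tool_rot: [0.999, 0.039, -0.0, -0.0]
ft_force: [0.2, -0.3, -2.0]
grip_width: 0.0209
grasp_force: 59.5
```

Emit:
{"name": "move_arm", "arguments": {
  "motion": [
    {"x": 0, "y": -0.05, "z": 0, "yaw": 0},
    {"x": 0, "y": -0.05, "z": 0, "yaw": 0},
    {"x": 0, "y": -0.05, "z": 0, "yaw": 0}
  ]
}}

```text
clock: 8.9
eef_pos: [0.5383, -0.0235, 0.0881]
tool_rot: [0.999, 0.039, 0.0, 0.0]
ft_force: [-0.3, -0.6, -2.5]
grip_width: 0.0208
grasp_force: 59.5
```

Emit:
{"name": "move_arm", "arguments": {
  "motion": [
    {"x": 0, "y": -0.05, "z": 0, "yaw": 0},
    {"x": 0, "y": -0.05, "z": 0, "yaw": 0},
    {"x": 0, "y": -0.05, "z": 0, "yaw": 0}
  ]
}}

```text
clock: 9.28
eef_pos: [0.5383, -0.0232, 0.0881]
tool_rot: [0.999, 0.039, 0.0, 0.0]
ft_force: [-0.8, -2.6, -1.8]
grip_width: 0.021
grasp_force: 59.5
```

Run:
```python
from h import *
F=[]
for _ in range(3):
    bot.camera('top');o=bot.get_obs();F.append(np.r_[o['ft_force'],o['ft_torque']])
print(np.round(F,2),o['eef_pos'])
```

```text
[[-0.07 -2.7  -2.17 -0.63 -0.07 -0.  ]
 [ 1.47 -2.15 -1.2  -0.72 -0.04 -0.01]
 [ 0.1  -1.97 -1.68 -0.72 -0.08 -0.02]] [ 0.53827119 -0.02308732  0.08816007]
```

Emit:
{"name": "move_arm", "arguments": {
  "motion": [
    {"x": 0, "y": 0.12, "z": 0, "yaw": 0},
    {"x": 0.3, "y": 0.12, "z": 0, "yaw": 0},
    {"x": 0.6, "y": 0.12, "z": 0, "yaw": 0},
    {"x": 0.9, "y": 0.12, "z": 0, "yaw": 0},
    {"x": 1.1, "y": 0.12, "z": 0, "yaw": 0},
    {"x": 1.1, "y": 0.12, "z": 0, "yaw": 0}
  ]
}}

```text
clock: 10.18
eef_pos: [0.5495, -0.0229, 0.0881]
tool_rot: [0.999, 0.039, 0.0, -0.0]
ft_force: [-0.3, 0.5, -1.8]
grip_width: 0.0212
grasp_force: 59.5
```

Emit:
{"name": "move_arm", "arguments": {
  "motion": [
    {"x": 0.15, "y": 0, "z": 0, "yaw": 0},
    {"x": 0.25, "y": 0, "z": 0, "yaw": 0},
    {"x": 0.25, "y": 0, "z": 0, "yaw": 0}
  ]
}}

```text
clock: 10.55
eef_pos: [0.5518, -0.0229, 0.0881]
tool_rot: [0.999, 0.039, 0.0, -0.0]
ft_force: [-0.7, 0.0, -1.5]
grip_width: 0.021
grasp_force: 59.5
```

Emit:
{"name": "move_arm", "arguments": {
  "motion": [
    {"x": 0.15, "y": 0, "z": 0, "yaw": 0},
    {"x": 0.25, "y": 0, "z": 0, "yaw": 0},
    {"x": 0.25, "y": 0, "z": 0, "yaw": 0}
  ]
}}

```text
clock: 10.92
eef_pos: [0.5543, -0.0227, 0.0881]
tool_rot: [0.999, 0.039, 0.0, -0.0]
ft_force: [-0.1, 1.1, -2.3]
grip_width: 0.0212
grasp_force: 59.5
```

Emit:
{"name": "move_arm", "arguments": {
  "motion": [
    {"x": 0.15, "y": 0, "z": 0, "yaw": 0},
    {"x": 0.3, "y": 0, "z": 0, "yaw": 0},
    {"x": 0.3, "y": 0, "z": 0, "yaw": 0}
  ]
}}

```text
clock: 11.3
eef_pos: [0.5574, -0.0225, 0.0881]
tool_rot: [0.999, 0.039, 0.0, 0.0]
ft_force: [-0.2, -0.0, -1.9]
grip_width: 0.0212
grasp_force: 59.5
```

Emit:
{"name": "move_arm", "arguments": {
  "motion": [
    {"x": 0.2, "y": 0, "z": 0, "yaw": 0},
    {"x": 0.4, "y": 0, "z": 0, "yaw": 0},
    {"x": 0.4, "y": 0, "z": 0, "yaw": 0}
  ]
}}

```text
clock: 11.68
eef_pos: [0.5615, -0.0222, 0.0881]
tool_rot: [0.999, 0.039, 0.0, 0.0]
ft_force: [-0.9, 0.5, -1.7]
grip_width: 0.0209
grasp_force: 59.5
```

Emit:
{"name": "move_arm", "arguments": {
  "motion": [
    {"x": 0.2, "y": 0, "z": 0, "yaw": 0},
    {"x": 0.4, "y": 0, "z": 0, "yaw": 0},
    {"x": 0.4, "y": 0, "z": 0, "yaw": 0}
  ]
}}

```text
clock: 12.05
eef_pos: [0.5655, -0.0219, 0.0881]
tool_rot: [0.999, 0.039, 0.0, 0.0]
ft_force: [-0.0, 0.9, -1.3]
grip_width: 0.021
grasp_force: 59.5
```

Emit:
{"name": "move_arm", "arguments": {
  "motion": [
    {"x": 0.2, "y": 0, "z": 0, "yaw": 0},
    {"x": 0.4, "y": 0, "z": 0, "yaw": 0},
    {"x": 0.6, "y": 0, "z": 0, "yaw": 0},
    {"x": 0.8, "y": 0, "z": 0, "yaw": 0},
    {"x": 1.0, "y": 0, "z": 0, "yaw": 0},
    {"x": 1.0, "y": 0, "z": 0, "yaw": 0}
  ]
}}

```text
clock: 12.8
eef_pos: [0.5754, -0.0211, 0.0881]
tool_rot: [0.999, 0.039, 0.0, 0.0]
ft_force: [-0.2, 0.4, -2.3]
grip_width: 0.0213
grasp_force: 59.5
```

Emit:
{"name": "move_arm", "arguments": {
  "motion": [
    {"x": 0.1, "y": 0, "z": 0, "yaw": 0},
    {"x": 0.2, "y": 0, "z": 0, "yaw": 0},
    {"x": 0.2, "y": 0, "z": 0, "yaw": 0}
  ]
}}

```text
clock: 13.18
eef_pos: [0.5773, -0.0209, 0.0881]
tool_rot: [0.999, 0.039, 0.0, -0.0]
ft_force: [-1.6, 0.2, -2.9]
grip_width: 0.021
grasp_force: 59.5
```

Emit:
{"name": "move_arm", "arguments": {
  "motion": [
    {"x": 0.1, "y": 0, "z": 0, "yaw": 0},
    {"x": 0.2, "y": 0, "z": 0, "yaw": 0},
    {"x": 0.2, "y": 0, "z": 0, "yaw": 0}
  ]
}}

```text
clock: 13.55
eef_pos: [0.5793, -0.0208, 0.0881]
tool_rot: [0.999, 0.039, 0.0, -0.0]
ft_force: [-0.4, 0.1, -2.4]
grip_width: 0.0208
grasp_force: 59.5
```

Emit:
{"name": "move_arm", "arguments": {
  "motion": [
    {"x": 0.1, "y": 0, "z": 0, "yaw": 0},
    {"x": 0.15, "y": 0, "z": 0, "yaw": 0},
    {"x": 0.15, "y": 0, "z": 0, "yaw": 0}
  ]
}}

```text
clock: 13.92
eef_pos: [0.5807, -0.0207, 0.0881]
tool_rot: [0.999, 0.039, -0.0, -0.0]
ft_force: [0.5, -0.2, -1.9]
grip_width: 0.0214
grasp_force: 59.5
```

Emit:
{"name": "move_arm", "arguments": {
  "motion": [
    {"x": 0.1, "y": 0, "z": 0, "yaw": 0},
    {"x": 0.1, "y": 0, "z": 0, "yaw": 0},
    {"x": 0.1, "y": 0, "z": 0, "yaw": 0}
  ]
}}

```text
clock: 14.3
eef_pos: [0.5816, -0.0206, 0.0881]
tool_rot: [0.999, 0.039, -0.0, 0.0]
ft_force: [-0.5, -0.1, -1.5]
grip_width: 0.0211
grasp_force: 59.5
```

Emit:
{"name": "move_arm", "arguments": {
  "motion": [
    {"x": 0.1, "y": 0, "z": 0, "yaw": 0},
    {"x": 0.1, "y": 0, "z": 0, "yaw": 0},
    {"x": 0.1, "y": 0, "z": 0, "yaw": 0}
  ]
}}

```text
clock: 14.68
eef_pos: [0.5826, -0.0205, 0.0881]
tool_rot: [0.999, 0.039, -0.0, -0.0]
ft_force: [0.1, -0.0, -2.4]
grip_width: 0.021
grasp_force: 59.5
```

Still free, so I'll keep going in 1 mm steps.

Emit:
{"name": "move_arm", "arguments": {
  "motion": [
    {"x": 0.1, "y": 0, "z": 0, "yaw": 0},
    {"x": 0.1, "y": 0, "z": 0, "yaw": 0},
    {"x": 0.1, "y": 0, "z": 0, "yaw": 0}
  ]
}}

```text
clock: 15.05
eef_pos: [0.5837, -0.0204, 0.0881]
tool_rot: [0.999, 0.039, -0.0, 0.0]
ft_force: [0.1, 0.4, -2.5]
grip_width: 0.021
grasp_force: 59.5
```

Emit:
{"name": "move_arm", "arguments": {
  "motion": [
    {"x": 0.1, "y": 0, "z": 0, "yaw": 0},
    {"x": 0.1, "y": 0, "z": 0, "yaw": 0},
    {"x": 0.1, "y": 0, "z": 0, "yaw": 0}
  ]
}}

```text
clock: 15.42
eef_pos: [0.5845, -0.0203, 0.0881]
tool_rot: [0.999, 0.039, -0.0, -0.0]
ft_force: [-0.9, -0.5, -2.2]
grip_width: 0.0212
grasp_force: 59.5
```

Emit:
{"name": "move_arm", "arguments": {
  "motion": [
    {"x": 0.1, "y": 0, "z": 0, "yaw": 0},
    {"x": 0.1, "y": 0, "z": 0, "yaw": 0},
    {"x": 0.1, "y": 0, "z": 0, "yaw": 0}
  ]
}}

```text
clock: 15.8
eef_pos: [0.5853, -0.0202, 0.088]
tool_rot: [0.999, 0.039, -0.0, -0.0]
ft_force: [-1.6, 1.1, -1.9]
grip_width: 0.0214
grasp_force: 59.5
```

Emit:
{"name": "move_arm", "arguments": {
  "motion": [
    {"x": 0.05, "y": 0, "z": 0, "yaw": 0},
    {"x": 0.05, "y": 0, "z": 0, "yaw": 0},
    {"x": 0.05, "y": 0, "z": 0, "yaw": 0}
  ]
}}

```text
clock: 16.18
eef_pos: [0.5859, -0.0202, 0.088]
tool_rot: [0.999, 0.039, -0.0, -0.0]
ft_force: [-2.8, 1.1, -0.5]
grip_width: 0.021
grasp_force: 59.5
```

```bash
cat > f.py <<'E'
from h import *
F=[]
for _ in range(4):
    bot.camera('wrist');o=bot.get_obs();F.append(np.r_[o['ft_force'],o['ft_torque']])
print(np.round(F,2),np.mean(F,0).round(2),o['eef_pos'],o['clock'])
E
python3 f.py
```

```text
[[-2.95 -0.13 -0.85  0.06  0.68 -0.02]
 [-2.52  0.18 -0.95  0.02  0.74 -0.03]
 [-3.    0.17 -1.33  0.07  0.74 -0.03]
 [-2.59  0.83 -0.91  0.06  0.73  0.03]] [-2.77  0.26 -1.01  0.05  0.72 -0.01] [ 0.58596842 -0.02019862  0.08804288] 16.375
```

Emit:
{"name": "move_arm", "arguments": {
  "motion": [
    {"x": 0.03, "y": 0, "z": 0, "yaw": 0},
    {"x": 0.06, "y": 0, "z": 0, "yaw": 0},
    {"x": 0.06, "y": 0, "z": 0, "yaw": 0},
    {"x": 0.06, "y": 0, "z": 0, "yaw": 0},
    {"x": 0.06, "y": 0, "z": 0, "yaw": 0}
  ]
}}

```text
clock: 17.0
eef_pos: [0.5866, -0.0202, 0.0881]
tool_rot: [0.999, 0.039, -0.0, -0.0]
ft_force: [-3.9, 0.7, -1.2]
grip_width: 0.021
grasp_force: 59.5
```

```bash
python3 f.py
```

```text
[[-3.68  0.05 -1.6   0.06  1.03 -0.01]
 [-4.32 -0.3  -0.98  0.08  0.97 -0.01]
 [-4.09  0.75 -0.89  0.01  0.97 -0.03]
 [-3.52 -0.05 -1.41  0.08  0.99 -0.03]] [-3.9   0.11 -1.22  0.06  0.99 -0.02] [ 0.58666792 -0.02016465  0.08805672] 17.2
```

Emit:
{"name": "move_arm", "arguments": {
  "motion": [
    {"x": 0.05, "y": 0, "z": 0, "yaw": 0},
    {"x": 0.05, "y": 0, "z": 0, "yaw": 0},
    {"x": 0.05, "y": 0, "z": 0, "yaw": 0},
    {"x": 0.05, "y": 0, "z": 0, "yaw": 0},
    {"x": 0.05, "y": 0, "z": 0, "yaw": 0},
    {"x": 0.05, "y": 0, "z": 0, "yaw": 0},
    {"x": 0.05, "y": 0, "z": 0, "yaw": 0},
    {"x": 0.05, "y": 0, "z": 0, "yaw": 0},
    {"x": 0.05, "y": 0, "z": 0, "yaw": 0},
    {"x": 0.05, "y": 0, "z": 0, "yaw": 0}
  ]
}}

```text
clock: 18.45
eef_pos: [0.5872, -0.0201, 0.0881]
tool_rot: [0.999, 0.039, -0.0, 0.0]
ft_force: [-4.8, 0.4, -1.3]
grip_width: 0.021
grasp_force: 59.4
```

```bash
python3 f.py
```

```text
[[-4.07  0.55 -0.39  0.12  1.2  -0.04]
 [-5.46 -0.61 -0.3   0.01  1.25 -0.08]
 [-5.51  0.5   0.2   0.01  1.19 -0.02]
 [-5.38  0.07 -1.27  0.04  1.25 -0.02]] [-5.11  0.13 -0.44  0.04  1.22 -0.04] [ 0.58723898 -0.02013395  0.08809915] 18.65
```

The pin has been pressed at about 5 N for over a second. I'll withdraw it straight back and lift.

Emit:
{"name": "move_arm", "arguments": {
  "motion": [
    {"x": -0.2, "y": 0, "z": 0, "yaw": 0},
    {"x": -0.6, "y": 0, "z": 0, "yaw": 0},
    {"x": -1.1, "y": 0, "z": 0, "yaw": 0},
    {"x": -1.6, "y": 0, "z": 0, "yaw": 0},
    {"x": -2.1, "y": 0, "z": 0, "yaw": 0},
    {"x": -2.6, "y": 0, "z": 0, "yaw": 0},
    {"x": -3.1, "y": 0, "z": 0, "yaw": 0},
    {"x": -3.6, "y": 0, "z": 0, "yaw": 0},
    {"x": -4.1, "y": 0, "z": 0, "yaw": 0},
    {"x": -4.6, "y": 0, "z": 0, "yaw": 0},
    {"x": -5.2, "y": 0.1, "z": 0, "yaw": 0},
    {"x": -6, "y": 0.2, "z": 0, "yaw": 0},
    {"x": -7, "y": 0.3, "z": 0, "yaw": 0},
    {"x": -7, "y": 0.3, "z": -2, "yaw": 0},
    {"x": -7, "y": 0.3, "z": -6, "yaw": 0},
    {"x": -7, "y": 0.3, "z": -10, "yaw": 0},
    {"x": -7, "y": 0.3, "z": -11, "yaw": 0}
  ]
}}

```text
clock: 20.78
eef_pos: [0.5191, -0.0289, 0.201]
tool_rot: [0.999, 0.039, 0.003, 0.0]
ft_force: [1.0, -0.1, -2.9]
grip_width: 0.0211
grasp_force: 59.5
```

Emit:
{"name": "move_arm", "arguments": {
  "motion": [
    {"x": 0, "y": -4, "z": 0, "yaw": 4},
    {"x": 0.5, "y": -9, "z": 0, "yaw": 8},
    {"x": 1, "y": -14, "z": 0, "yaw": 12},
    {"x": 1.5, "y": -19, "z": 0, "yaw": 16},
    {"x": 2, "y": -24, "z": 0, "yaw": 18.5},
    {"x": 2, "y": -27.5, "z": 0, "yaw": 18.5},
    {"x": 2, "y": -27.5, "z": 0, "yaw": 18.5},
    {"x": 2, "y": -27.5, "z": 0, "yaw": 18.5},
    {"x": 2, "y": -27.5, "z": 0, "yaw": 18.5}
  ]
}}

```text
clock: 21.9
eef_pos: [0.4804, -0.0573, 0.1984]
tool_rot: [0.997, -0.077, 0.001, -0.026]
ft_force: [-0.1, 0.1, -2.5]
grip_width: 0.0213
grasp_force: 59.6
```

```bash
python3 look.py w4 pass_block:.05; python3 -c "
import cv2;i=cv2.imread('pics/w4.png');cv2.imwrite('pics/w4c.png',cv2.resize(i[0:260,180:500],None,fx=2.3,fy=2.3,interpolation=cv2.INTER_CUBIC))"
```

```text
pass_block 0.94 [141.9, 47.5] [ 41. 147.] world [[0.5652, 0.2603]] [[0.645, 0.281], [0.639, 0.19], [0.475, 0.237], [0.476, 0.344]]
pass_block 0.49 [243.3, 319.0] [320. 238.] world [[0.4121, -0.0389]] [[0.463, -0.021], [0.456, -0.072], [0.357, -0.059], [0.364, -0.003]]
22.0 [ 0.4803 -0.0572  0.1985] [[0.988, -0.153, 0.006], [-0.153, -0.987, 0.053], [-0.002, -0.053, -0.999]]
```

View pics/w4c.png

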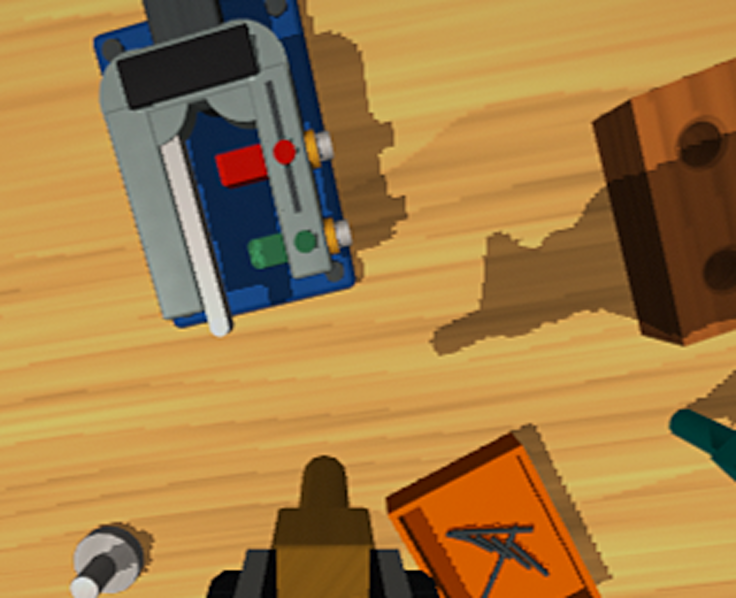

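The crop shows the arm still in front of the gauge at (220,200) and slightly tilted, so it did not traverse. I'll check the joints.

Run:
```python
from h import *
o=bot.get_obs();print(o['joint_pos'].round(3),o['joint_vel'].round(3),o['tau'].round(1),o['ft_force'],o['clock'])
```

```text
[-0.155  0.212 -0.044  1.317  0.053  3.141] [ 0.003  0.008  0.011 -0.005 -0.    -0.001] [ -0.1 -36.8  25.8   0.1   0.2   0. ] [-0.20810833  0.29363131 -2.76351274] 22.0
```

Joint 6 is at its limit, and tool yaw must stay at or above the joint-1 angle. I'll turn back and see whether the tilt clears.

Emit:
{"name": "move_arm", "arguments": {
  "motion": [
    {"x": 0, "y": 0, "z": 0, "yaw": -8},
    {"x": 0, "y": 0, "z": 0, "yaw": -16},
    {"x": 0, "y": 0, "z": 0, "yaw": -24},
    {"x": 0, "y": 0, "z": 0, "yaw": -32},
    {"x": 0, "y": 0, "z": 0, "yaw": -38},
    {"x": 0, "y": 0, "z": 0, "yaw": -38},
    {"x": 0, "y": 0, "z": 0, "yaw": -38}
  ]
}}

```text
clock: 22.88
eef_pos: [0.4807, -0.0574, 0.1984]
tool_rot: [0.968, 0.251, 0.009, -0.025]
ft_force: [0.1, 0.2, -1.2]
grip_width: 0.0211
grasp_force: 59.6
```

Run:
```python
from h import *
o=bot.get_obs();print(o['joint_pos'].round(3));print(shift(.53,.25,.2))
```

```text
[-0.155  0.213 -0.043  1.317  0.053  2.479]
(array([ 19.23, -24.43,   1.48]), [[0.874, 0.486, 0.006], [0.485, -0.873, 0.052], [0.031, -0.043, -0.999]])
```

The 3° tilt stays in the command. It is tolerable, because the hole itself allows about 3° of lean. I'll traverse with a safe yaw.

Emit:
{"name": "move_arm", "arguments": {
  "motion": [
    {"x": 3, "y": -3.5, "z": 0.2, "yaw": -4},
    {"x": 6.2, "y": -8, "z": 0.5, "yaw": -4},
    {"x": 9.6, "y": -12.2, "z": 0.7, "yaw": -4},
    {"x": 12.8, "y": -16.3, "z": 1, "yaw": -4},
    {"x": 16, "y": -20.4, "z": 1.2, "yaw": -4},
    {"x": 19.2, "y": -24.4, "z": 1.5, "yaw": -4},
    {"x": 19.2, "y": -24.4, "z": 1.5, "yaw": -4},
    {"x": 19.2, "y": -24.4, "z": 1.5, "yaw": -4},
    {"x": 19.2, "y": -24.4, "z": 1.5, "yaw": -4}
  ]
}}

```text
clock: 24.0
eef_pos: [0.5294, 0.2482, 0.1998]
tool_rot: [0.958, 0.284, 0.01, -0.024]
ft_force: [-0.3, 0.5, -2.4]
grip_width: 0.0208
grasp_force: 59.7
```

```bash
python3 look.py w5 pass_block:.05
python3 - <<'E'
from h import *
o=bot.get_obs();print(o['joint_pos'].round(3))
i=cv2.imread('pics/w5.png');cv2.imwrite('pics/w5c.png',cv2.resize(i[0:260,180:500],None,fx=2.3,fy=2.3,interpolation=cv2.INTER_CUBIC))
E
```

```text
pass_block 0.66 [129.2, 331.8] [318. 140.] world [[0.5657, 0.2822]] [[0.489, 0.33], [0.646, 0.284], [0.636, 0.238], [0.474, 0.28]]
24.1 [0.5296 0.2482 0.2001] [[0.838, 0.545, 0.006], [0.544, -0.837, 0.052], [0.034, -0.041, -0.999]]
[0.412 0.389 0.204 1.36  0.046 2.978]
```

View pics/w5c.png

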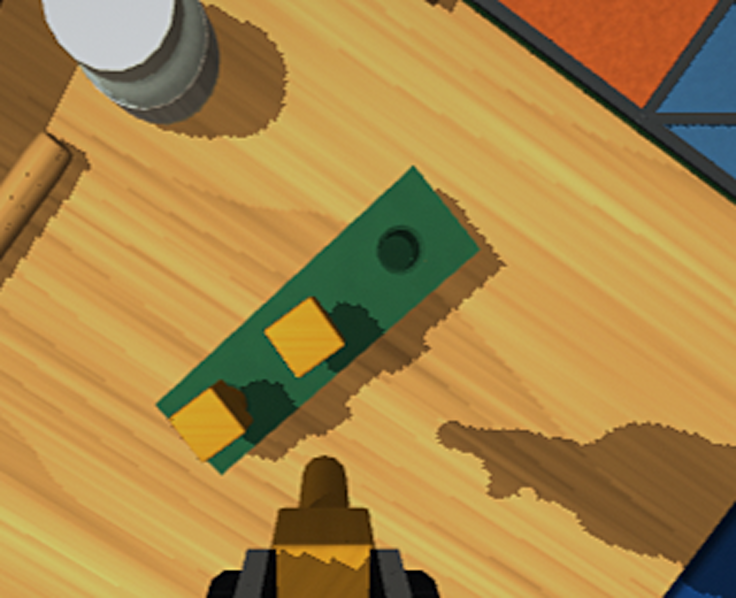

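The crop shows the free hole at (399,249), the passed pins at (305,337) and (210,424), and the held pin's foot near (323,462).

Run:
```python
from h import *
m=np.load('w5.npz');f=lambda c:np.array(c)/2.3+[180,0]
H=w(m,[f((399,249))],.05)[0]
c=w(m,[f(p) for p in((415,166),(479,248),(157,405),(222,473))],.05)
far=(c[0]+c[1])/2;near=(c[2]+c[3])/2;u=(far-near)/np.linalg.norm(far-near)
print('hole',H,'from corners',(far+near)/2+.055*u,far-.0275*u,'len',np.linalg.norm(far-near),'wid',np.linalg.norm(c[0]-c[1]),'yaw',np.degrees(np.arctan2(u[1],u[0])))
o=bot.get_obs();r=R.from_quat(o['tool_rot'])
off=r.apply([-.0025,.0014,.0589]);print('foot',o['eef_pos']+off)
for z in(.075,.05,.012):
    t=np.r_[H,z]-off; print(z,t.round(4),shift(*t)[0])
```

```text
hole [0.61423357 0.26828288] from corners [0.61475136 0.26740097] [0.61429912 0.26752597] len 0.1640615948546077 wid 0.04633798269374092 yaw -15.451587070628372
foot [0.52858983 0.24871294 0.14111894]
0.075 [0.6152 0.2677 0.134 ] [8.02 3.3  6.76]
0.05 [0.6152 0.2677 0.109 ] [7.94 3.4  9.25]
0.012 [0.6152 0.2677 0.071 ] [ 7.81  3.55 13.05]
```

Emit:
{"name": "move_arm", "arguments": {
  "motion": [
    {"x": 4, "y": 1.5, "z": 0, "yaw": 0},
    {"x": 8.2, "y": 3, "z": 0.1, "yaw": 0},
    {"x": 8.2, "y": 3, "z": 0.1, "yaw": 0},
    {"x": 8.1, "y": 3.2, "z": 4, "yaw": 0},
    {"x": 8.02, "y": 3.3, "z": 6.8, "yaw": 0},
    {"x": 8.02, "y": 3.3, "z": 6.8, "yaw": 0},
    {"x": 8.02, "y": 3.3, "z": 6.8, "yaw": 0},
    {"x": 8.02, "y": 3.3, "z": 6.8, "yaw": 0}
  ]
}}

```text
clock: 25.1
eef_pos: [0.6162, 0.2695, 0.1358]
tool_rot: [0.958, 0.285, 0.012, -0.025]
ft_force: [0.0, 0.2, -2.3]
grip_width: 0.0209
grasp_force: 59.7
```

```bash
python3 look.py w6
python3 - <<'E'
from h import *
o=bot.get_obs();print(o['joint_pos'].round(3))
i=cv2.imread('pics/w6.png');cv2.imwrite('pics/w6c.png',cv2.resize(i[130:270,240:400],None,fx=4,fy=4,interpolation=cv2.INTER_CUBIC))
m=bot.camera_model('wrist');r=R.from_quat(o['tool_rot'])
g=lambda P:((pj(m,P)-[240,130])*4).round(0).tolist()
print('foot',o['eef_pos']+r.apply([-.0025,.0014,.0589]),g(o['eef_pos']+r.apply([[-.0025,.0014,.0589],[.0055,.0014,.0569]])),'hole',g([[.6144,.2679,.05]]), 'near/far rim',g([[.6144+.0092,.2679+.006,.05]]))
E
```

```text
25.15 [0.616  0.2695 0.1355] [[0.837, 0.547, 0.009], [0.546, -0.836, 0.054], [0.037, -0.04, -0.999]]
[0.389 0.595 0.368 1.314 0.046 2.953]
foot [0.61525873 0.27008932 0.07651879] [[326.0, 307.0], [326.0, 273.0]] hole [[336.0, 284.0]] near/far rim [[336.0, 237.0]]
```

View pics/w6c.png

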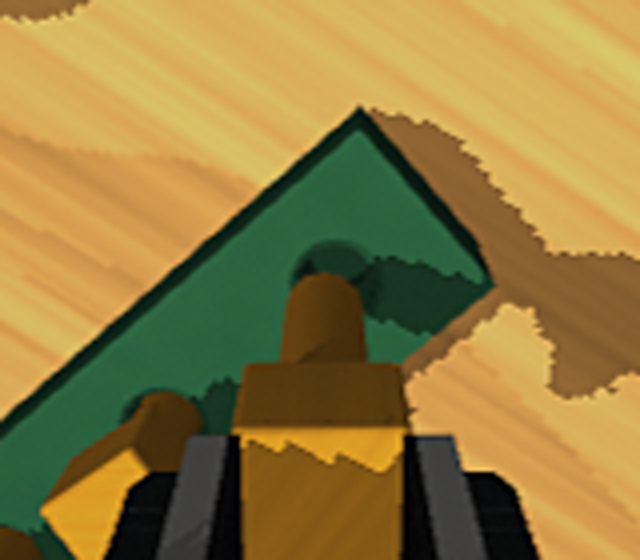

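The crop shows the foot's front edge at (325,272), exactly as predicted. The hole's centre is at about (332,287), 1–2 mm ahead. I'll correct and start the foot into the mouth.

Emit:
{"name": "move_arm", "arguments": {
  "motion": [
    {"x": -0.2, "y": 0.1, "z": 0.8, "yaw": 0},
    {"x": -0.3, "y": 0.2, "z": 1.6, "yaw": 0},
    {"x": -0.32, "y": 0.21, "z": 2.4, "yaw": 0},
    {"x": -0.34, "y": 0.22, "z": 2.8, "yaw": 0},
    {"x": -0.34, "y": 0.22, "z": 2.9, "yaw": 0},
    {"x": -0.34, "y": 0.22, "z": 2.9, "yaw": 0},
    {"x": -0.34, "y": 0.22, "z": 2.9, "yaw": 0}
  ]
}}

```text
clock: 26.02
eef_pos: [0.6137, 0.267, 0.1043]
tool_rot: [0.958, 0.285, 0.01, -0.024]
ft_force: [-0.0, 0.7, -3.1]
grip_width: 0.021
grasp_force: 59.7
```

```bash
python3 f.py
python3 - <<'E'
from h import *
o=bot.get_obs();r=R.from_quat(o['tool_rot']);print('foot',o['eef_pos']+r.apply([-.0025,.0014,.0589]),r.as_matrix().round(3).tolist())
E
```

```text
[[ 0.19 -0.91 -2.33 -0.12 -0.1   0.05]
 [ 0.77 -0.41 -2.14 -0.12 -0.15 -0.01]
 [ 0.58 -1.14 -3.25 -0.15 -0.1  -0.04]
 [ 0.36 -0.66 -1.94 -0.15 -0.15 -0.03]] [ 0.48 -0.78 -2.42 -0.14 -0.12 -0.01] [0.61366786 0.26697864 0.10428114] 26.225
foot [0.61270187 0.26754101 0.04532209] [[0.837, 0.547, 0.006], [0.546, -0.836, 0.053], [0.034, -0.041, -0.999]]
```

Emit:
{"name": "move_arm", "arguments": {
  "motion": [
    {"x": 0.05, "y": 0.03, "z": 0.4, "yaw": 0},
    {"x": 0.06, "y": 0.05, "z": 0.8, "yaw": 0},
    {"x": 0.06, "y": 0.06, "z": 1.2, "yaw": 0},
    {"x": 0.06, "y": 0.06, "z": 1.5, "yaw": 0},
    {"x": 0.06, "y": 0.06, "z": 1.5, "yaw": 0}
  ]
}}

```text
clock: 26.85
eef_pos: [0.6142, 0.2674, 0.0886]
tool_rot: [0.958, 0.285, 0.01, -0.024]
ft_force: [0.2, 0.4, -1.9]
grip_width: 0.0207
grasp_force: 59.7
```

```bash
python3 f.py
```

```text
[[-1.07 -1.11 -1.7  -0.12 -0.03 -0.02]
 [ 0.1  -0.14 -2.75 -0.13 -0.03 -0.03]
 [-0.44  0.12 -2.59 -0.12  0.02 -0.  ]
 [ 1.28 -0.09 -2.83 -0.14 -0.06  0.02]] [-0.03 -0.3  -2.47 -0.13 -0.02 -0.01] [0.61452597 0.26759241 0.0892356 ] 27.05
```

Emit:
{"name": "move_arm", "arguments": {
  "motion": [
    {"x": -0.01, "y": 0.01, "z": 0.4, "yaw": 0},
    {"x": -0.02, "y": 0.02, "z": 0.8, "yaw": 0},
    {"x": -0.03, "y": 0.02, "z": 1.2, "yaw": 0},
    {"x": -0.03, "y": 0.02, "z": 1.4, "yaw": 0},
    {"x": -0.03, "y": 0.02, "z": 1.4, "yaw": 0}
  ]
}}

```text
clock: 27.68
eef_pos: [0.6143, 0.2678, 0.0747]
tool_rot: [0.958, 0.285, 0.01, -0.024]
ft_force: [-0.3, -1.3, -3.0]
grip_width: 0.0209
grasp_force: 59.6
```

```bash
python3 f.py
```

```text
[[-0.44 -0.12 -2.7  -0.28 -0.13  0.03]
 [ 0.54 -0.91 -2.41 -0.32 -0.13  0.06]
 [ 0.78 -0.51 -2.13 -0.35 -0.13  0.04]
 [ 0.34  0.38 -2.09 -0.27 -0.19 -0.04]] [ 0.3  -0.29 -2.33 -0.31 -0.14  0.02] [0.61438945 0.26791046 0.07503453] 27.875
```

Emit:
{"name": "move_arm", "arguments": {
  "motion": [
    {"x": -0.01, "y": 0.01, "z": 0.2, "yaw": 0},
    {"x": -0.01, "y": 0.01, "z": 0.4, "yaw": 0},
    {"x": -0.01, "y": 0.01, "z": 0.5, "yaw": 0},
    {"x": -0.01, "y": 0.01, "z": 0.5, "yaw": 0}
  ]
}}

```text
clock: 28.38
eef_pos: [0.6144, 0.268, 0.07]
tool_rot: [0.958, 0.285, 0.01, -0.024]
ft_force: [0.4, -1.5, -2.3]
grip_width: 0.0209
grasp_force: 59.7
```

```bash
python3 f.py
```

```text
[[ 0.45 -0.52 -2.27 -0.35 -0.21  0.  ]
 [ 0.86 -1.36 -2.14 -0.37 -0.14 -0.01]
 [ 1.34 -0.96 -2.46 -0.34 -0.16 -0.02]
 [ 0.38 -0.51 -3.18 -0.37 -0.21 -0.  ]] [ 0.76 -0.84 -2.51 -0.36 -0.18 -0.01] [0.61441397 0.26802522 0.06999861] 28.575
```

Foot is at about 11 mm. One more millimetre to feel the floor.

Emit:
{"name": "move_arm", "arguments": {
  "motion": [
    {"x": 0, "y": 0, "z": 0.1, "yaw": 0},
    {"x": 0, "y": 0, "z": 0.15, "yaw": 0},
    {"x": 0, "y": 0, "z": 0.15, "yaw": 0}
  ]
}}

```text
clock: 28.95
eef_pos: [0.6147, 0.2683, 0.0691]
tool_rot: [0.958, 0.285, 0.011, -0.024]
ft_force: [0.2, -0.9, -0.0]
grip_width: 0.021
grasp_force: 60.1
```

```bash
python3 f.py
```

```text
[[-0.73 -0.81  0.86 -0.4  -0.1  -0.02]
 [ 0.31  0.2   1.94 -0.4  -0.1   0.04]
 [ 0.33 -1.    1.14 -0.34 -0.14  0.03]
 [-0.01 -1.28  1.76 -0.39 -0.08  0.  ]] [-0.03 -0.72  1.42 -0.38 -0.11  0.01] [0.61473872 0.26827415 0.06908846] 29.15
```

On the floor (force change +4 N), so I'll release and retreat.

Emit:
{"name": "move_arm", "arguments": {
  "motion": [
    {"x": 0, "y": 0, "z": 0, "yaw": 0},
    {"x": 0, "y": 0, "z": 0, "yaw": 0},
    {"x": 0, "y": 0, "z": 0, "yaw": 0},
    {"x": 0, "y": 0, "z": 0, "yaw": 0},
    {"x": 0, "y": 0, "z": 0, "yaw": 0},
    {"x": 0, "y": 0, "z": 0, "yaw": 0}
  ],
  "gripper": 0.1
}}

```text
clock: 29.9
eef_pos: [0.6144, 0.2682, 0.0686]
tool_rot: [0.958, 0.285, 0.01, -0.024]
ft_force: [-0.3, 0.5, 0.7]
grip_width: 0.0465
grasp_force: 0.0
```

Emit:
{"name": "move_arm", "arguments": {
  "motion": [
    {"x": 0.05, "y": -0.06, "z": -1.5, "yaw": 0},
    {"x": 0.15, "y": -0.2, "z": -4, "yaw": 0},
    {"x": 0.24, "y": -0.3, "z": -7, "yaw": 0},
    {"x": 0.34, "y": -0.4, "z": -10, "yaw": 0},
    {"x": -4, "y": -0.4, "z": -12, "yaw": 0},
    {"x": -7, "y": -0.4, "z": -13, "yaw": 0},
    {"x": -7, "y": -0.4, "z": -13, "yaw": 0},
    {"x": -7, "y": -0.4, "z": -13, "yaw": 0}
  ]
}}

```text
clock: 30.9
eef_pos: [0.5536, 0.2268, 0.1972]
tool_rot: [0.958, 0.285, 0.011, -0.024]
ft_force: [-0.2, -0.3, 0.5]
grip_width: 0.0471
grasp_force: 0.0
```

```bash
python3 look.py w7 pin:.101; python3 -c "
import cv2;i=cv2.imread('pics/w7.png');cv2.imwrite('pics/w7c.png',cv2.resize(i[0:260,160:480],None,fx=2.3,fy=2.3))"
```

```text
pin 0.66 [151.5, 284.7] [280. 155.] world [[0.5632, 0.2821]] [[0.556, 0.299], [0.581, 0.287], [0.571, 0.265], [0.545, 0.277]]
pin 0.63 [116.9, 322.7] [324. 118.] world [[0.6134, 0.2667]] [[0.616, 0.283], [0.63, 0.263], [0.61, 0.25], [0.597, 0.27]]
31.0 [0.5535 0.2269 0.1961] [[0.837, 0.547, 0.006], [0.546, -0.836, 0.053], [0.034, -0.041, -0.999]]
```

View pics/w7c.png

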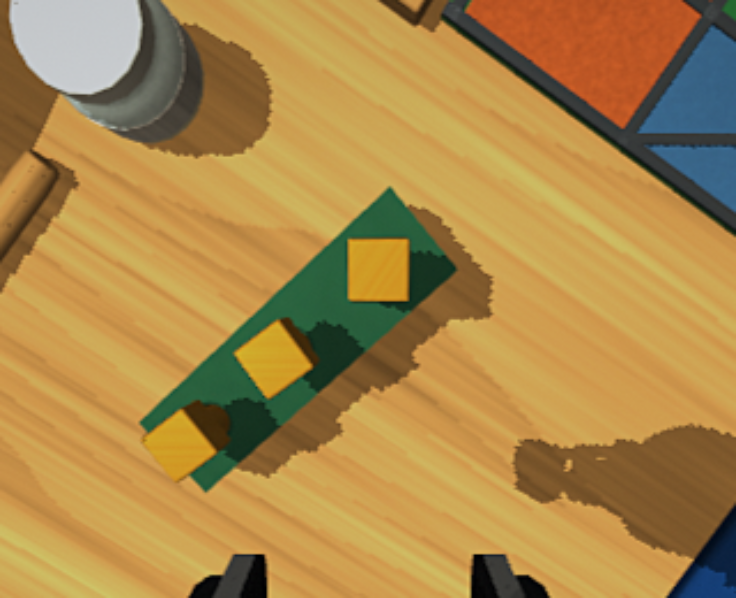

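The pin stands upright in the free hole, its head at (379,270) and the same size as the two passed pins, which are still in place. The gripper is clear.

```bash
python3 -c "
from workcell import bot;print(bot.job_done())"
```

```text
the job is handed in; nothing more can be done
None
```

The pin went through the go gap, was pressed on the no-go anvil at about 5 N for over a second, and now stands upright in the green block's free hole; the job is handed in, verdict not shown.

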